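# Couple the cam-and-groove fitting onto the test outlet

### The job

Set the loose cam coupling over the grooved adaptor of the test outlet and push it fully home against the stiff valve in the adaptor, with its arms still out. Then swing its two cam arms up against the coupling's body, one after the other, so that it is locked on upright and let go. Do not knock over the spray bottle or the paste tin, and leave the spanner where it lies.

Things in the scene. Friction and masses are not known exactly. Their poses are not given: they have to be found in the camera images.
- coupling: Loose aluminium cam coupling, standing mouth down with two brass cam arms sticking out on opposite sides; about 0.75 kg. Origin: centre of the mouth, on its lower face; z points up the coupling, +y to arm a, -y to arm b. Round body 80 mm across and 54 mm high, bore 64 mm across and 49 mm deep, then above it a smooth round shank 44 mm across from 62 to 115 mm above the mouth, by which it is picked. It fits the adaptor at any turn. 115 mm tall.
- coupling_shank (a point): Middle of the grasp on the coupling's shank, on its axis 90 mm above the mouth.
- outlet: Fixed test outlet: a grey base plate 120 x 110 x 12 mm, a round pipe with a grooved adaptor pointing straight up, and a low capped side branch on its +x side (out to 60 mm from the axis, under 45 mm high). Origin: on the bench under the adaptor's axis. A tall fixed yellow press stands to its right (everything beyond x = 0.44 at y below -0.13 is blocked); fold the arm in when passing it.
- adaptor_shoulder (a point): Centre of the adaptor's shoulder, on its axis 50 mm above the bench, where the mouth of the coupling ends up (it rests 1 mm above the shoulder when home). The adaptor above it is 60 mm across with a 48 mm groove from 14 to 36 mm and a tapered top at 50 mm (51 mm across there).
- poppet (a joint): Stiff valve (black disc 26 mm across) in the adaptor's top, in m: 0 = stands 6 mm proud of the adaptor's top (the start), 0.005 to 0.006 = pressed flush, coupling home. It moves only under 16 N or more and stays where it is pushed, so the coupling's own weight (about 7 N) leaves it 6 mm short of home and another 6 to 12 N of push are needed. Not home, the cams hit the adaptor's head and the arms do not close.
- cam_arm_a (a joint): Angle of cam arm a: 0 = closed, the arm upright beside the shank; 1.5 = fully out, level. It stays where it is left (stiff, 0.06 N m; about 1 N at the end).
- cam_arm_b (a joint): Angle of cam arm b, as for arm a.
- cam_arm_a_pivot (a point): Hinge of arm a, 40 mm from the coupling's axis on its +y side and 23 mm above the mouth; the hinge line is level, across the arm. Its x axis points outward from the coupling when the arm is closed, its z axis along the arm to the free end.
- cam_arm_b_pivot (a point): Hinge of arm b, the same on the -y side.
- cam_arm_a_grip (a point): Grasp point on arm a: middle of the flat bar, 70 mm along the arm from its hinge and 9 mm to its outer side. The bar is 16 mm wide (level, across the arm) and 9 mm thick; beyond it a ring 28 mm wide ends the arm 104 mm from the hinge. Its z axis points along the arm to the free end, y across the bar's width.
- cam_arm_b_grip (a point): Grasp point on arm b, the same.
- spray_bottle: Upright cream bottle, 59 mm across, 178 mm tall, a bystander. Origin: centre of its underside.
- paste_tin: Upright white tin, 69 mm across, 80 mm tall, a bystander. Origin: centre of its underside.
- spanner: Flat spanner 24 x 189 x 7 mm lying between the coupling and the outlet, a bystander. Origin: under its middle.

How it is judged (in metres and radians):
On the way, in this order (a step that is already met when the one before it is completed fails the run):
1. the coupling is pushed fully home on the adaptor with both arms still out (horizontal distance between coupling and adaptor_shoulder below 0.004 m and z of coupling in the frame of adaptor_shoulder below 0.0035 m and angle between coupling's own z axis and vertical below 0.09 rad and value of joint each of cam_arm_a, cam_arm_b above 0.7 rad), for 0.2 s.
2. one cam arm is closed while the other is still out (((value of joint cam_arm_a below 0.25 rad and value of joint cam_arm_b above 0.7 rad) or (value of joint cam_arm_b below 0.25 rad and value of joint cam_arm_a above 0.7 rad))), for 0.2 s.
At the end, for the whole second after the job is handed in: The coupling sits home on the adaptor (mouth within 4 mm of the shoulder's height, axis within 4 mm, tilt under 0.09 rad), both cam arms are within 0.25 rad of closed, all at rest and released; bottle and tin still stand and the spanner lies within 40 mm of its start (horizontal distance between coupling and adaptor_shoulder below 0.004 m and z of coupling in the frame of adaptor_shoulder below 0.004 m and angle between coupling's own z axis and vertical below 0.09 rad and value of joint each of cam_arm_a, cam_arm_b below 0.25 rad and linear speed of coupling below 0.01 m/s and angle between each of spray_bottle, paste_tin's own z axis and vertical below 0.3 rad and distance of spanner from where it was at the start of the episode below 0.04 m); the robot touches nothing.
It fails at once if the spray bottle or the paste tin is knocked over (angle between any of spray_bottle, paste_tin's own z axis and vertical above 0.6 rad).
It fails at once if the spanner is moved by more than 40 mm (distance of spanner from where it was at the start of the episode above 0.04 m).
It also fails if it takes over 72 s, if anything falls off the work surface, if the arm or the gripper's body presses on something with over 40 N, if the wrist force passes 120 N, or if a joint passes its speed limit or range.

### The arm

A 6-joint arm with a two-finger parallel gripper is mounted at the origin on a cart in front of the work surface, level with it; the furniture and walls round the work are solid. World frame = base frame: x ahead of the robot, y to its left, z up, the work surface at z = 0. Lengths are in mm, angles in rad, forces in N, time in s.
With the tool pointing down it reaches from about 400 to 925 mm from the base axis. Payload 12.5 kg.
Tool frame: the origin (TCP) lies midway between the tips of the shut fingers; the grasp point (between the pads) lies 19 mm behind it (env.grasp_offset is the distance from the TCP to the grasp point, in mm); z points along the fingers, y is the direction in which the jaws open and shut (so a half turn about z gives the same grasp; the last joint's range is limited). The gripper opens to 95 mm and grips with 3 to 60 N. Pads are 20 mm wide; open, the fingers measure 119 mm over their backs; the gripper's body (75 mm by 180 mm) begins 59 mm behind the grasp point.
Start: joints at [-1.396, 0.491, 1.559, -0, 1.092, -0.106], TCP at [173.225, -600.533, 214.661] pointing down, gripper open.
Joint ranges: [-3.1, 3.1], [-0.84, 2.19], [0.05, 2.79], [-1.13, 4.28], [0.06, 2.93], [-2.69, 2.69]. Speed limits (rad/s): [2.22, 2.22, 2.79, 3.14, 3.14, 3.14].

### API

Orientations are given as [roll, pitch, yaw] about the fixed x, y, z axes, in that order (R = Rz(yaw) Ry(pitch) Rx(roll)).
In Python, from cell import env gives the robot as it stands.
- The arm moves only by the tool carry_out, never from a script. Its argument "series" is a list of rows, each a list of 6 numbers: the shift along the world's x, y, z in m, then the turn, a rotation vector about the world's x, y, z in degrees. In form: [[dx, dy, dz, wx, wy, wz], ...]. A call has 1 to 12 rows; each row shifts and turns the commanded pose from where the row before left it; what a row does not reach is not made up. A row lasts 1/10 s, in which the tool goes at most 50 mm and 8.59 degrees, less where a joint would pass 70% of its speed; a pose out of reach is approached as far as the arm can. A call is refused whole if a number of a shift passes 0.05 or a number of a turn 8.59, either way. A call with a gripper value outside its range is refused whole. "fingers" is the opening, from 0 (shut) to 1 (fully open), set as the call begins (left out, the last holds). The fingers move at their own pace and stop on an object; the grip force is fixed at half the most. Time passes only in rows, so rows that do not move let the fingers close. It gives the time, the measured TCP pose, the force and the opening at its end, in the units of the state.
- env.state(): the state, without advancing time (a new reading comes with each control period).
- env.read_camera(name): name is "scene" or "top" or "wrist"; returns a dict with "color" (400x640x3 uint8, red, green, blue), "fovy" (degrees; the focal length in pixels is half the picture's height over the tangent of half this angle, whatever the lens; pixels are square), "cx", "cy" (the principal point, pixels), "T" (4x4, takes a point from camera to world coordinates); the wrist camera has in their place "mount" (4x4, takes a point from camera to tool coordinates, whose origin is the TCP and whose axes are the flange's). Camera axes: x right, y down, z forward; pixel columns grow to the right and rows downward; lengths in mm; the calibration is good to about 2 mm. A picture is of the moment at which its call begins: read the wrist's pose just before it. There is no depth.
- env.job_done(): hands the job in, once; it reports no verdict.
Trained networks look in a picture, given as the dict that the camera call returned (one of the last four; its "shot" number tells which), for a name from the list of things; names that differ only in an ending like _2 or _b are one class to them, and where a whole thing is asked for, a point or a joint stands for the part that bears it (a point fixed in the world has none). Each returns a list of dicts, best first, with "score" (0 to 1); they miss things now and then, are a little off and sometimes report something else, mostly with a low value. They report only what shows in the picture. A call takes as long as a camera call.
- env.search_frame(label, picture): "point" ([x, y, z] in mm, in world coordinates, good to about 4 mm: the middle of the surface that is visible of it).
The state is a dict: "t": time; "joints": joint angles; "qvel": joint speeds; "tau": joint torques, N m; "eef_pos": TCP position; "tcp_rot": TCP orientation; "ft_force": force on the tool from outside, world axes, zero at the start; "moment": the same for the moment, N m; "opening": opening from 0.0 (shut) to 1.0 (fully open).
Only numpy, scipy, OpenCV 4.12 (cv2) and the standard library are available. Lean on these libraries where they do the work, as an engineer would, in place of code of your own. Each camera call takes 0.05 s, during which the arm holds its last target. There are 200 camera calls.

## Working session

There is one attempt and no reset: what is moved stays moved. The work goes in short steps, Python scripts to look and compute and a tool call to move; the robot and the scene stay as the last step left them, time stands still between calls to the robot, and variables do not carry over. Pictures are saved under pics/ and viewed, and the job is handed in when it is done.

Besides the shell and the picture viewer there is one more tool, called after "Emit:" as name(argument=value, ...) on one line, values as JSON. carry_out: Moves the arm, as the interface text tells. Its arguments: {"type":"object","properties":{"series":{"type":"array","items":{"type":"array","items":{"type":"number"}}},"fingers":{"type":"number"}},"required":["series"]}

```bash
mkdir -p pics; cat > h.py <<'E'
import numpy as np,cv2
from cell import env
def save(p,n): cv2.imwrite(f'pics/{n}.png',p['color'][:,:,::-1])
def f(p): return p['color'].shape[0]/2/np.tan(np.radians(p['fovy'])/2)
def ray(p,u,v,T=None):
    T=p['T'] if T is None else T
    T=np.array(T);d=T[:3,:3]@np.array([(u-p['cx'])/f(p),(v-p['cy'])/f(p),1]);return T[:3,3],d
def atz(p,u,v,z,T=None):
    o,d=ray(p,u,v,T);return o+d*(z-o[2])/d[2]
def proj(p,X,T=None):
    T=np.array(p['T'] if T is None else T);c=T[:3,:3].T@(np.array(X)-T[:3,3]);return c[:2]/c[2]*f(p)+[p['cx'],p['cy']]
E
python3 - <<'E'
from h import *
print(env.state())
for n in ['scene','top']:
    p=env.read_camera(n); save(p,n+'0'); print(n,p['fovy'],np.round(p['T'],3).tolist())
    for l in ['coupling','coupling_shank','outlet','adaptor_shoulder','cam_arm_a','cam_arm_a_grip','spray_bottle','paste_tin','spanner']:
        try: print(l,[(np.round(r['point']).tolist(),round(r['score'],2)) for r in env.search_frame(l,p)][:3])
        except Exception as e: print(l,e)
E
```

```text
{'t': 0.0, 'joints': array([-1.39564270e+00,  4.91508888e-01,  1.55946935e+00, -2.25156656e-05,
        1.09171413e+00, -1.05633119e-01]), 'qvel': array([-1.35731695e-04, -2.71763160e-05,  5.17945163e-04,  1.48892649e-03,
        1.79854054e-03,  8.08641700e-04]), 'tau': array([ 1.54974863e-03, -6.12634993e+01, -2.58182073e+01,  6.92515704e-02,
        4.81827662e-02, -9.54538814e-05]), 'eef_pos': array([ 173.14606448, -600.26785563,  214.08638159]), 'tcp_rot': array([-3.14049696e+00, -9.60924368e-05,  2.80797079e-01]), 'ft_force': array([-0.14532487,  0.07563633, -0.86528668]), 'moment': array([-0.07364769,  0.03181249, -0.0358503 ]), 'opening': 1.0020561093448475}
scene 48.2781611562512 [[-0.823, -0.371, 0.43, 57.981], [-0.568, 0.559, -0.604, 1101.203], [-0.016, -0.741, -0.671, 940.006], [0.0, 0.0, 0.0, 1.0]]
coupling [([456.0, 418.0, 56.0], 0.77), ([536.0, 71.0, 23.0], 0.33)]
coupling_shank [([457.0, 421.0, 60.0], 0.83)]
outlet [([537.0, 73.0, 18.0], 0.98)]
adaptor_shoulder [([538.0, 71.0, 23.0], 0.92), ([441.0, 483.0, 37.0], 0.47)]
cam_arm_a [([443.0, 486.0, 38.0], 0.63)]
cam_arm
[... 194 characters left out ...]
441.0, 488.0, 40.0], 0.18)]
top 55.74629756666553 [[0.011, -0.991, 0.134, 456.41], [-1.0, -0.012, -0.008, 369.024], [0.01, -0.134, -0.991, 1116.09], [0.0, 0.0, 0.0, 1.0]]
coupling [([464.0, 397.0, 53.0], 0.64)]
coupling_shank [([469.0, 396.0, 56.0], 0.63), ([491.0, 308.0, 32.0], 0.42)]
outlet [([538.0, 63.0, 18.0], 0.63), ([497.0, 310.0, 28.0], 0.2)]
adaptor_shoulder [([542.0, 61.0, 16.0], 0.77)]
cam_arm_a [([441.0, 486.0, 42.0], 0.57), ([491.0, 309.0, 29.0], 0.44)]
cam_arm_a_grip [([446.0, 486.0, 40.0], 0.67)]
spray_bottle [([458.0, 627.0, 118.0], 0.89), ([443.0, 485.0, 38.0], 0.25)]
paste_tin [([700.0, 249.0, 79.0], 0.93), ([466.0, 396.0, 56.0], 0.41)]
spanner [([539.0, 228.0, 8.0], 0.58)]
```

View pics/scene0.png

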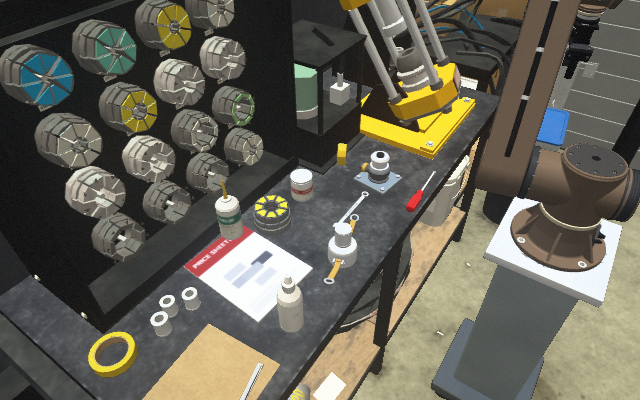

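View pics/top0.png

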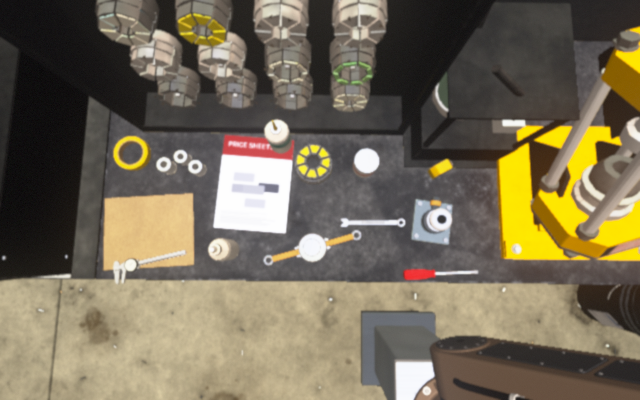

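```bash
python3 - <<'E'
from h import *
p=env.read_camera('top'); c=p['color'][:,:,::-1]
a=cv2.resize(c[205:285,255:365],None,fx=5,fy=5,interpolation=cv2.INTER_CUBIC)
b=cv2.resize(c[185:255,400:465],None,fx=5,fy=5,interpolation=cv2.INTER_CUBIC)
b=cv2.copyMakeBorder(b,0,50,0,0,cv2.BORDER_CONSTANT)[:400]
im=np.hstack([a[:400,:470],b]);cv2.imwrite('pics/z0.png',im);print(im.shape)
for n,u,v,z in [('shanktop',312,247,115),('ring+y',267,260,20),('ring-y',356,235,20),('adaptop',437,220,104),('presscorner',500,260,0)]:
    print(n,atz(p,u,v,z).round(1))
w=env.read_camera('wrist');print(w['fovy'],np.round(w['mount'],3).tolist())
E
```

```text
(400, 795, 3)
shanktop [467.1 396.8 115. ]
ring+y [429.8 527.5  20. ]
ring-y [503.9 272.8  20. ]
adaptop [542.9  62.2 104. ]
presscorner [ 436.5 -151.     0. ]
67.48015240866549 [[0.001, -0.968, -0.25, 70.632], [1.0, 0.001, 0.001, -0.345], [-0.001, -0.25, 0.968, -170.196], [0.0, 0.0, 0.0, 1.0]]
```

View pics/z0.png

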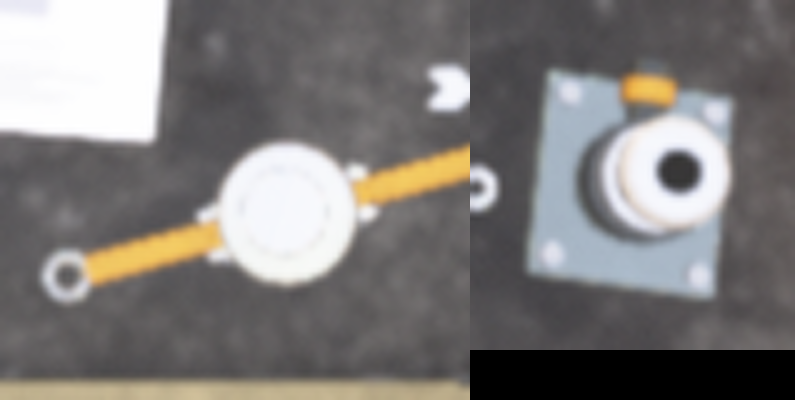

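Emit:
carry_out(series=[[0,0.03,0.03,0,0,-8],[0,0.05,0.03,0,0,-8],[0.01,0.05,0.03,0,0,0],[0.01,0.05,0.03,0,0,0],[0.02,0.04,0.02,0,0,0],[0.02,0.03,0,0,0,0]], fingers=1)

```text
t: 1.7
eef_pos: [230.5, -371.6, 343.8]
tcp_rot: [3.137, -0.002, 0.001]
ft_force: [0.6, -1.4, 0.5]
opening: 1.001
```

Emit:
carry_out(series=[[0.035,0.035,0.02,0,0,0],[0.03,0.035,0.01,0,0,0],[0.03,0.035,0,0,0,0],[0.025,0.045,0,0,0,0],[0.02,0.045,0,0,0,0],[0.015,0.045,0,0,0,0],[0.005,0.045,0,0,0,0],[0.003,0.045,0,0,0,0],[0,0.045,0,0,0,0],[0,0.045,0,0,0,0],[0,0.045,0,0,0,0]])

```text
t: 2.8
eef_pos: [389.7, 90.2, 370.1]
tcp_rot: [3.142, -0.001, 0.001]
ft_force: [0.1, 0.1, -0.0]
opening: 1.002
```

Emit:
carry_out(series=[[0.05,-0.01,0,0,0,0],[0.05,-0.01,0,0,0,0],[0.05,-0.01,0,0,0,0],[0,0,0,0,0,0],[0,0,0,0,0,0]])

```text
t: 3.3
eef_pos: [537.5, 58.8, 368.9]
tcp_rot: [3.142, 0.002, 0.001]
ft_force: [-0.9, 0.4, -0.2]
opening: 0.997
```

```bash
cat >> h.py <<'E'
from scipy.spatial.transform import Rotation as R
def wrist(n):
    s=env.state(); p=env.read_camera('wrist'); M=np.eye(4);M[:3,:3]=R.from_euler('xyz',s['tcp_rot']).as_matrix();M[:3,3]=s['eef_pos']
    p2=p; W=M@np.array(p['mount']); save(p,n); return p,W,s
E
python3 - <<'E'
from h import *
p,W,s=wrist('w1');print(s['eef_pos'],s['tcp_rot'],W.round(2).tolist())
np.save('W1.npy',W)
for l in ['adaptor_shoulder','outlet']:
    print(l,[(np.round(r['point']).tolist(),round(r['score'],2)) for r in env.search_frame(l,p)][:3])
print(proj(p,[543,60,100],W))
q=env.read_camera('top');print('poppet top',atz(q,442,219.4,106), 'ring',atz(q,440.8,219.4,100))
E
```

```text
[537.4851426   58.76912682 368.86005296] [3.14157154e+00 1.98875537e-03 1.09713016e-03] [[0.0, -0.97, -0.25, 608.34], [-1.0, -0.0, -0.0, 59.29], [0.0, 0.25, -0.97, 538.92], [0.0, 0.0, 0.0, 1.0]]
adaptor_shoulder [([558.0, 49.0, 14.0], 0.79)]
outlet [([558.0, 56.0, 15.0], 0.82), ([436.0, 508.0, 49.0], 0.74)]
[322.49027274 165.5784563 ]
poppet top [544.5273983   49.28508558 106.        ] ring [545.01279534  50.63672696 100.        ]
```

View pics/w1.png

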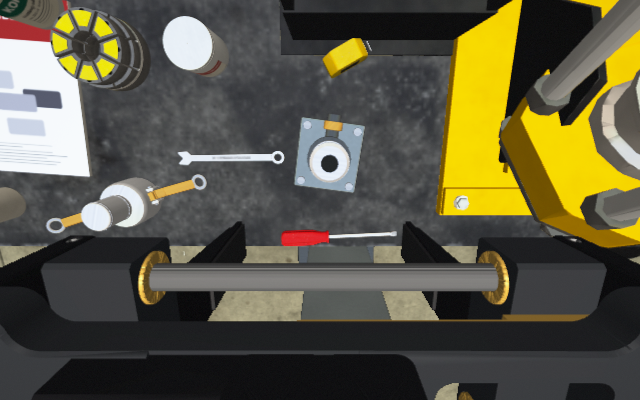

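```bash
python3 - <<'E'
from h import *
W=np.load('W1.npy'); c=cv2.imread('pics/w1.png')
p={'fovy':67.48015240866549,'cx':env.read_camera('wrist')['cx'],'cy':env.read_camera('wrist')['cy'],'color':c}
print(p['cx'],p['cy'])
g=cv2.cvtColor(c,cv2.COLOR_BGR2GRAY)
m=(g[148:176,315:343]<80).astype(np.uint8);n,l,st,ct=cv2.connectedComponentsWithStats(m)
k=l[14,14];print(st[k],ct[k]+[315,148],atz(p,*(ct[k]+[315,148]),106,W).round(1))
cv2.imwrite('pics/z1.png',np.hstack([cv2.resize(c[130:195,290:370],None,fx=5,fy=5,interpolation=cv2.INTER_CUBIC),cv2.resize(c[165:245,40:215][:65],None,fx=2.28,fy=5)[:325,:399]]))
print('shanktop w',atz(p,97,215,115,W).round(1))
E
```

```text
323.2470032630964 197.62739155158974
[  6   7  17  17 210] [329.04285714 163.24285714] [547.3  50.5 106. ]
shanktop w [470.7 394.6 115. ]
```

View pics/z1.png

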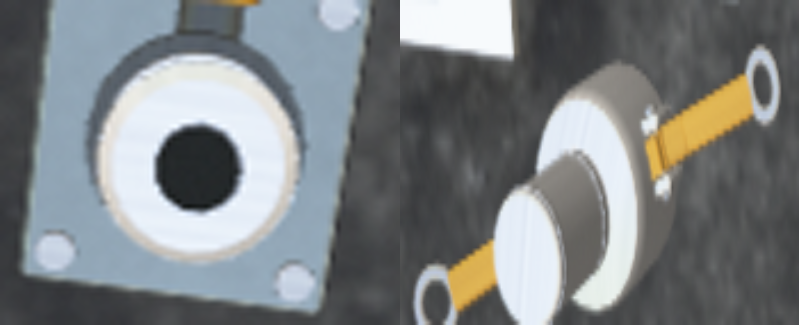

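Emit:
carry_out(series=[[-0.006,0.03,0,0,0,8.5],[-0.006,0.03,0,0,0,8.5],[-0.006,0.03,0,0,0,8.5],[-0.006,0.03,0,0,0,8.5],[-0.006,0.03,0,0,0,8.5],[-0.006,0.03,0,0,0,8.5],[-0.006,0.03,0,0,0,8.5],[-0.006,0.03,0,0,0,8.5],[-0.006,0.03,0,0,0,8.5],[-0.006,0.03,0,0,0,8.5],[-0.006,0.03,-0.04,0,0,8.5],[-0.003,0.007,-0.05,0,0,8.5]])

```text
t: 4.8
eef_pos: [467.7, 398.4, 281.6]
tcp_rot: [3.137, -0.002, 1.79]
ft_force: [0.3, 0.8, -1.2]
opening: 1.0
```

Emit:
carry_out(series=[[0,0,-0.04,0,0,4],[0,0,0,0,0,0],[0,0,0,0,0,0]])

```text
t: 5.1
eef_pos: [468.6, 395.8, 242.1]
tcp_rot: [3.141, -0.0, 1.849]
ft_force: [-0.3, 0.3, 1.1]
opening: 1.001
```

```bash
python3 - <<'E'
from h import *
p,W,s=wrist('w2');print(s['eef_pos'],s['tcp_rot']);np.save('W2.npy',W)
print(proj(p,[469,396,115],W),f(p))
for l in ['coupling_shank','cam_arm_a_grip']:
    print(l,[(np.round(r['point']).tolist(),round(r['score'],2)) for r in env.search_frame(l,p)][:3])
E
```

```text
[468.58477316 395.78251512 242.13335283] [ 3.14077735e+00 -2.13010611e-04  1.84930355e+00]
[322.90631024 191.25132974] 299.4334111881819
coupling_shank [([458.0, 416.0, 55.0], 0.92)]
cam_arm_a_grip [([441.0, 492.0, 44.0], 0.72)]
```

View pics/w2.png

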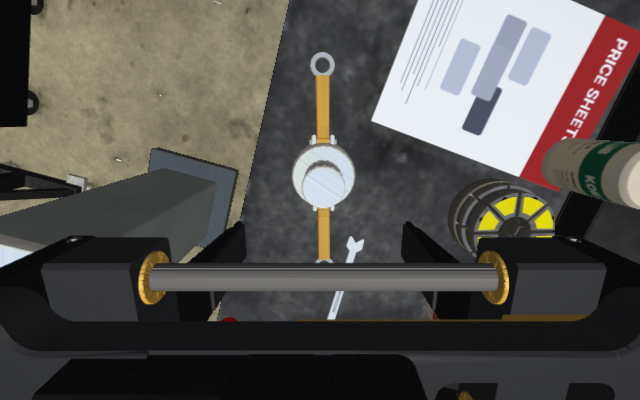

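Emit:
carry_out(series=[[-0.001,0.002,-0.04,0,0,0],[0,0,-0.04,0,0,0],[0,0,-0.04,0,0,0],[0,0,-0.03,0,0,0],[0,0,-0.021,0,0,0],[0,0,0,0,0,0],[0,0,0,0,0,0]])

```text
t: 5.95
eef_pos: [468.2, 398.1, 71.3]
tcp_rot: [3.14, -0.001, 1.851]
ft_force: [-0.1, 0.2, 0.3]
opening: 1.003
```

Emit:
carry_out(series=[[0,0,0,0,0,0],[0,0,0,0,0,0],[0,0,0,0,0,0],[0,0,0,0,0,0],[0,0,0,0,0,0],[0,0,0,0,0,0],[0,0,0,0,0,0],[0,0,0,0,0,0],[0,0,0,0,0,0],[0,0,0,0,0,0]], fingers=0)

```text
t: 6.95
eef_pos: [467.4, 397.7, 69.7]
tcp_rot: [3.141, -0.0, 1.852]
ft_force: [0.8, 0.1, -1.3]
opening: 0.461
```

Emit:
carry_out(series=[[0,0,0.02,0,0,0],[0,0,0.04,0,0,0],[0,0,0.04,0,0,0],[0,0,0.04,0,0,0],[0,0,0,0,0,0],[0,0,0,0,0,0]])

```text
t: 7.55
eef_pos: [466.8, 397.2, 208.7]
tcp_rot: [-3.14, 0.0, 1.852]
ft_force: [-0.6, -0.2, -8.5]
opening: 0.461
```

```bash
python3 - <<'E'
from h import *
p,W,s=wrist('w3');print(s['eef_pos'],s['tcp_rot'],s['ft_force']);np.save('W3.npy',W)
o=s['eef_pos']-[0,0,19]+[0,0,45-0]
print('shanktop exp',proj(p,[s['eef_pos'][0],s['eef_pos'][1],s['eef_pos'][2]+44],W),'body top exp',proj(p,[s['eef_pos'][0],s['eef_pos'][1],s['eef_pos'][2]-17],W))
E
```

```text
[466.75699422 397.22816019 208.73400621] [-3.14049107e+00  3.97814205e-04  1.85156879e+00] [-0.62696743 -0.20078483 -8.50054178]
shanktop exp [321.91022603 275.97116136] body top exp [322.33992251 229.60056262]
```

View pics/w3.png

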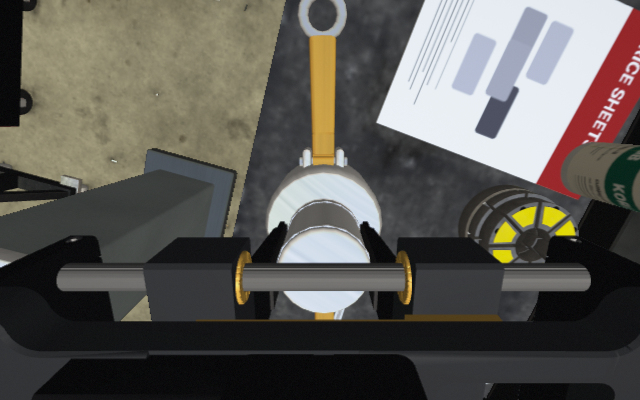

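Emit:
carry_out(series=[[0.0087,-0.02,0.005,0,0,8],[0.0087,-0.04,0.005,0,0,8.2],[0.0087,-0.04,0,0,0,8.2],[0.0087,-0.04,0,0,0,8.2],[0.0087,-0.04,0,0,0,8.2],[0.0087,-0.04,0,0,0,8.2],[0.0087,-0.04,0,0,0,8.2],[0.0087,-0.04,0,0,0,8.2],[0.0087,-0.04,0,0,0,8.5],[0,-0.007,0,0,0,0],[0,0,0,0,0,0],[0,0,0,0,0,0]])

```text
t: 8.8
eef_pos: [544.9, 51.6, 218.3]
tcp_rot: [3.141, -0.003, 3.138]
ft_force: [-0.2, 0.1, -7.0]
opening: 0.456
```

```bash
python3 - <<'E'
from h import *
s=env.state();print(s['eef_pos'],s['tcp_rot'],s['ft_force'],s['moment'])
p,W,s=wrist('w4')
q=env.read_camera('top');cv2.imwrite('pics/t4.png',cv2.resize(q['color'][150:290,340:520,::-1],None,fx=4,fy=4,interpolation=cv2.INTER_CUBIC))
E
```

```text
[544.88282872  51.59519173 218.26819332] [ 3.14112462e+00 -2.76005873e-03  3.13835723e+00] [-0.19238599  0.14618634 -7.01968432] [ 0.07453772 -0.18207109  0.01018213]
```

View pics/w4.png

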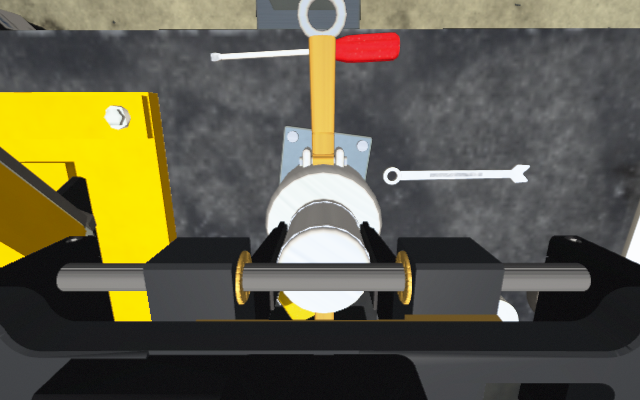

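View pics/t4.png

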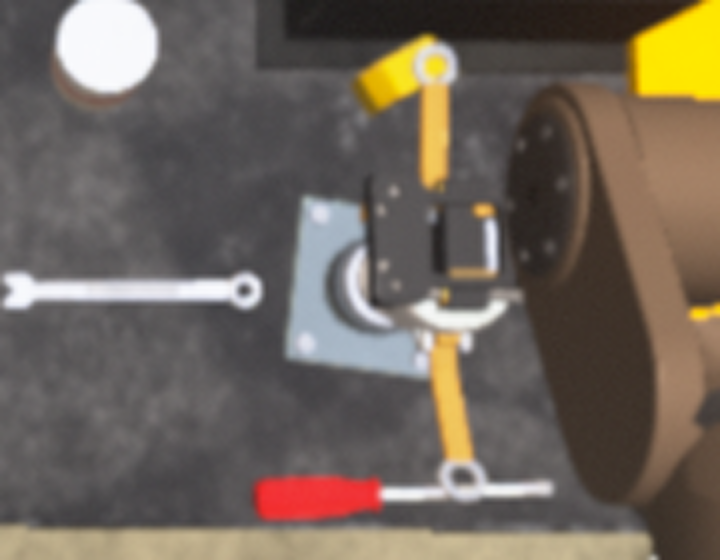

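```bash
python3 - <<'E'
from h import *
q=env.read_camera('top')
W=np.load('W1.npy');w=env.read_camera('wrist')
def yc(c,r):
    y0,y1,x0,x1=r;s=c[y0:y1,x0:x1];h=cv2.cvtColor(s,cv2.COLOR_BGR2HSV);m=((h[...,0]>18)&(h[...,0]<35)&(h[...,1]>150)).astype(np.uint8)
    n,l,st,ct=cv2.connectedComponentsWithStats(m);k=1+np.argmax(st[1:,4]);print(st[k]+np.array([x0,y0,0,0,0]));return ct[k]+[x0,y0]
a=yc(cv2.imread('pics/top0.png'),(150,185,420,465));b=yc(cv2.imread('pics/w1.png'),(30,85,310,385))
print(a,b)
o1,d1=ray(q,*a);o2,d2=ray(w,*b,W)
A=np.stack([d1,-d2],1);t=np.linalg.lstsq(A,o2-o1,rcond=None)[0];print(o1+d1*t[0],o2+d2*t[1])
for z in (0,50): print(z,atz(q,*a,z),atz(w,*b,z,W))
i=cv2.imread('pics/w1.png');cv2.imwrite('pics/z5.png',cv2.resize(i[25:105,300:400],None,fx=6,fy=6,interpolation=cv2.INTER_CUBIC))
E
```

```text
[429 158  24  20 264]
[ 323   38   45   40 1038]
[440.10227273 167.82575758] [344.64450867  56.18015414]
[703.76536289  25.39069552  27.36672875] [705.11740417  25.59604955  27.60909298]
0 [709.98300723  16.75295101   0.        ] [710.34290196  23.7765959    0.        ]
50 [698.62314687  32.53442162  50.        ] [700.87953822  27.07162202  50.        ]
```

View pics/z5.png

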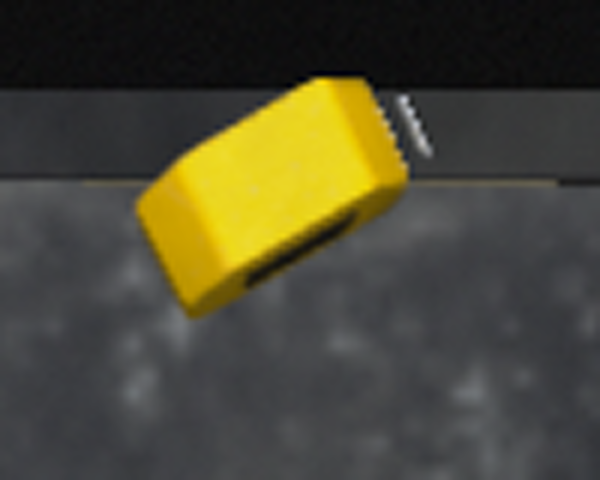

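Emit:
carry_out(series=[[0,0,0,0,0,7],[0,0,-0.01,0,0,7],[0,-0.001,-0.02,0,0,6],[0,0,-0.02,0,0,0],[0,0,-0.01,0,0,0],[0,0,-0.01,0,0,0],[0,0,0,0,0,0]])

```text
t: 9.7
eef_pos: [545.4, 50.4, 148.8]
tcp_rot: [3.141, -0.001, -2.794]
ft_force: [0.6, 0.5, -8.6]
opening: 0.46
```

Emit:
carry_out(series=[[0,0,-0.005,0,0,0],[0,0,-0.005,0,0,0],[0,0,-0.003,0,0,0],[0,0,-0.002,0,0,0],[0,0,0,0,0,0]])

```text
t: 10.2
eef_pos: [545.6, 50.0, 134.5]
tcp_rot: [3.141, -0.0, -2.794]
ft_force: [-0.1, 0.4, -9.1]
opening: 0.461
```

No contact so far; the bore is already well over the taper. Continuing down in small steps.

Emit:
carry_out(series=[[0,0,-0.003,0,0,0],[0,0,-0.003,0,0,0],[0,0,-0.002,0,0,0],[0,0,0,0,0,0]])

```text
t: 10.6
eef_pos: [545.6, 50.1, 126.6]
tcp_rot: [3.141, -0.0, -2.794]
ft_force: [1.0, 0.2, -7.7]
opening: 0.458
```

Emit:
carry_out(series=[[0,0,-0.002,0,0,0],[0,0,-0.002,0,0,0],[0,0,0,0,0,0]])

```text
t: 10.9
eef_pos: [545.7, 50.1, 123.4]
tcp_rot: [-3.141, 0.001, -2.794]
ft_force: [-2.7, 0.7, 3.5]
opening: 0.461
```

Emit:
carry_out(series=[[0,0,-0.002,0,0,0],[0,0,-0.002,0,0,0],[0,0,0,0,0,0]])

```text
t: 11.2
eef_pos: [545.9, 50.1, 120.5]
tcp_rot: [-3.141, 0.002, -2.794]
ft_force: [-6.0, 0.0, 17.3]
opening: 0.462
```

Emit:
carry_out(series=[[0,0,-0.002,0,0,0],[0,0,0,0,0,0],[0,0,0,0,0,0]])

```text
t: 11.5
eef_pos: [546.5, 50.3, 119.9]
tcp_rot: [-3.14, 0.004, -2.794]
ft_force: [-7.9, 2.3, 31.6]
opening: 0.464
```

Emit:
carry_out(series=[[0,0,-0.002,0,0,0],[0,0,0,0,0,0],[0,0,0,0,0,0]])

```text
t: 11.8
eef_pos: [547.3, 50.5, 118.7]
tcp_rot: [-3.14, 0.007, -2.794]
ft_force: [-8.7, 3.9, 37.8]
opening: 0.459
```

Emit:
carry_out(series=[[0,0,0.003,0,0,0],[0,0,0,0,0,0],[0,0,0,0,0,0],[0,0,0,0,0,0],[0,0,0,0,0,0],[0,0,0,0,0,0]], fingers=0.85)

```text
t: 12.4
eef_pos: [545.6, 50.0, 117.4]
tcp_rot: [3.141, -0.0, -2.794]
ft_force: [0.7, -0.4, -0.4]
opening: 0.84
```

Emit:
carry_out(series=[[0,0,0.03,0,0,0],[0,0,0.04,0,0,0],[0,0,0.04,0,0,0],[0,0,0.04,0,0,0],[0,0,0,0,0,0],[0,0,0,0,0,0]])

```text
t: 13.0
eef_pos: [545.6, 50.1, 267.9]
tcp_rot: [-3.141, 0.001, -2.794]
ft_force: [-0.3, -0.4, -0.9]
opening: 0.852
```

```bash
python3 - <<'E'
from h import *
p,W,s=wrist('w6');print(s['eef_pos'],s['tcp_rot'],s['ft_force'],s['opening']);np.save('W6.npy',W)
q=env.read_camera('scene')
print('exp w',proj(p,[545,50,166],W),'scene top home/6mm high',proj(q,[545,50,166]),proj(q,[545,50,172]), 'mouth edge',proj(q,[545,50,51]))
cv2.imwrite('pics/s6.png',cv2.resize(q['color'][120:220,330:430,::-1],None,fx=6,fy=6,interpolation=cv2.INTER_CUBIC))
E
```

```text
[545.55153928  50.0850089  267.91187324] [-3.14126364e+00  1.08857787e-03 -2.79435236e+00] [-0.31676153 -0.35326802 -0.91039314] 0.8519980149860501
exp w [323.21151745 196.08492566] scene top home/6mm high [382.70934653 136.8332002 ] [382.88022269 135.18473032] mouth edge [379.61872811 166.64889593]
```

View pics/w6.png

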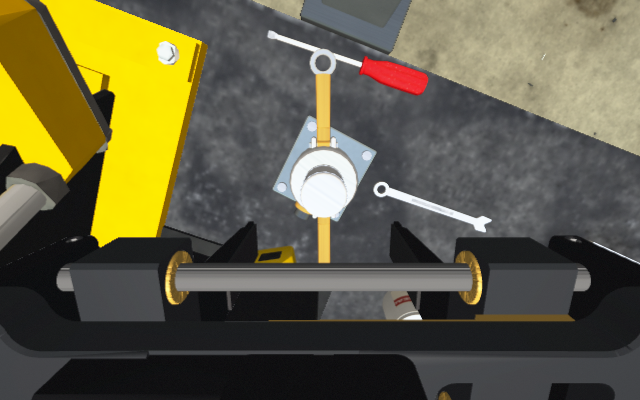

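View pics/s6.png

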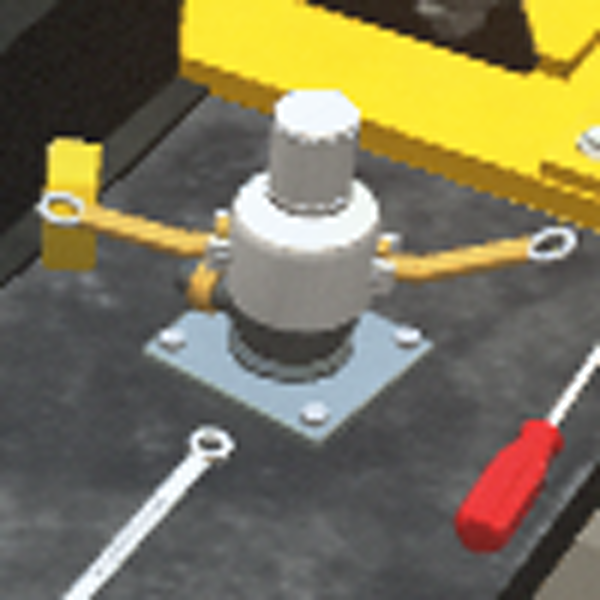

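Emit:
carry_out(series=[[-0.032,-0.0117,0,0,0,0],[-0.032,-0.0117,0,0,0,0],[-0.0323,-0.0116,0,0,0,0],[0,0,-0.04,0,0,0],[0,0,-0.045,0,0,0],[0,0,-0.045,0,0,0],[0,0,0,0,0,0]], fingers=0.5)

```text
t: 13.8
eef_pos: [446.3, 15.3, 133.0]
tcp_rot: [3.137, -0.009, -2.795]
ft_force: [-0.4, -0.2, 0.5]
opening: 0.501
```

```bash
python3 - <<'E'
from h import *
p,W,s=wrist('w7');print(s['eef_pos'],s['tcp_rot'],s['ft_force'],s['opening'])
E
```

```text
[446.26612813  15.27847438 132.98984256] [ 3.1367698  -0.00949149 -2.79466475] [-0.36507575 -0.17400792  0.50395966] 0.5009327527956259
```

View pics/w7.png

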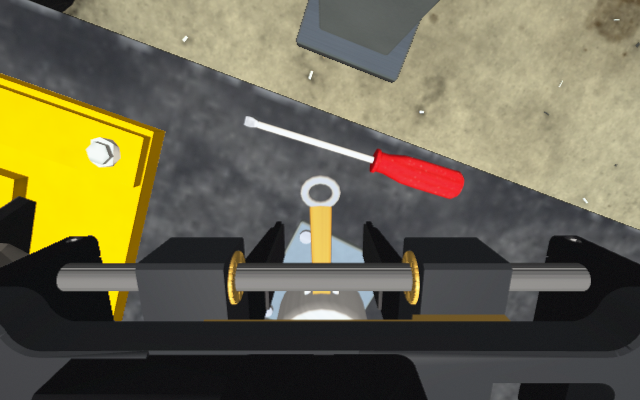

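Emit:
carry_out(series=[[0.001,0,-0.04,0,0,0],[0,0,-0.03,0,0,0],[0,0,-0.008,0,0,0],[0,0,0,0,0,0],[0,0,0,0,0,0]])

```text
t: 14.35
eef_pos: [451.2, 15.0, 61.3]
tcp_rot: [-3.141, 0.002, -2.794]
ft_force: [-0.3, 0.3, -0.3]
opening: 0.498
```

Emit:
carry_out(series=[[0,0,0,0,0,0],[0,0,0,0,0,0],[0,0,0,0,0,0],[0,0,0,0,0,0],[0,0,0,0,0,0],[0,0,0,0,0,0],[0,0,0,0,0,0]], fingers=0)

```text
t: 15.05
eef_pos: [450.3, 15.1, 59.7]
tcp_rot: [3.142, 0.0, -2.794]
ft_force: [-1.3, 0.7, 2.7]
opening: 0.167
```

Emit:
carry_out(series=[[0,0,0.0083,0,0,0],[0.0009,0.0003,0.0082,0,0,0],[0.002,0.0007,0.0081,0,0,0],[0.003,0.0011,0.0076,0,0,0],[0,0,0,0,0,0]])

```text
t: 15.55
eef_pos: [462.2, 18.1, 92.5]
tcp_rot: [-3.138, 0.012, -2.795]
ft_force: [30.8, 16.2, -26.0]
opening: 0.164
```

Emit:
carry_out(series=[[0.0039,0.0014,0.0072,0,0,0],[0.0039,0.0014,0.0055,0,0,0],[0,0,0,0,0,0],[0,0,0,0,0,0]])

```text
t: 15.95
eef_pos: [467.9, 20.6, 103.5]
tcp_rot: [-3.14, 0.007, -2.795]
ft_force: [25.6, 11.4, -37.9]
opening: 0.164
```

```bash
python3 - <<'E'
from h import *
q=env.read_camera('scene')
cv2.imwrite('pics/s8.png',cv2.resize(q['color'][90:220,330:460,::-1],None,fx=4.5,fy=4.5,interpolation=cv2.INTER_CUBIC))
E
```

```text
(no output)
```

View pics/s8.png

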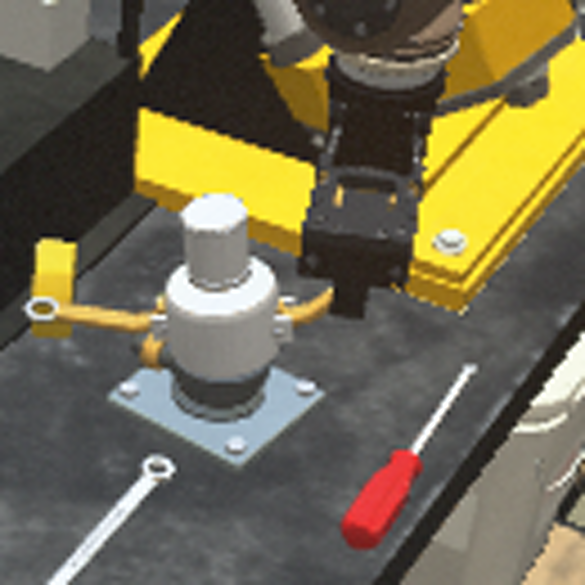

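Emit:
carry_out(series=[[0,0,0,0,0,0],[0,0,0,0,0,0],[0,0,0,0,0,0],[0,0,0,0,0,0]], fingers=0.5)

```text
t: 16.4
eef_pos: [463.8, 19.9, 104.8]
tcp_rot: [3.142, 0.0, -2.794]
ft_force: [0.9, 1.0, -0.0]
opening: 0.45
```

Emit:
carry_out(series=[[0,0,0.04,0,0,0],[0,0,0.05,0,0,0],[0,0,0.05,0,0,0],[-0.015,-0.0055,0,0,0,0],[-0.015,-0.0055,0,0,0,0],[-0.015,-0.0055,0,0,0,0],[0,0,0,0,0,0]], fingers=0.5)

```text
t: 17.1
eef_pos: [417.6, 3.2, 245.0]
tcp_rot: [-3.142, 0.0, -2.795]
ft_force: [0.9, -0.3, 0.3]
opening: 0.5
```

```bash
python3 - <<'E'
from h import *
p,W,s=wrist('w9');print(s['eef_pos'],s['tcp_rot'],s['ft_force'],s['opening'])
q=env.read_camera('scene')
a=cv2.resize(q['color'][120:220,330:430,::-1],None,fx=4,fy=4,interpolation=cv2.INTER_CUBIC)
cv2.imwrite('pics/s9.png',np.hstack([a,p['color'][:,120:520,::-1]]))
E
```

```text
[417.56916047   3.22275198 244.98331399] [-3.14153716e+00  8.82426095e-05 -2.79502322e+00] [ 0.92823429 -0.29319584  0.28127987] 0.4997936158003464
```

View pics/s9.png

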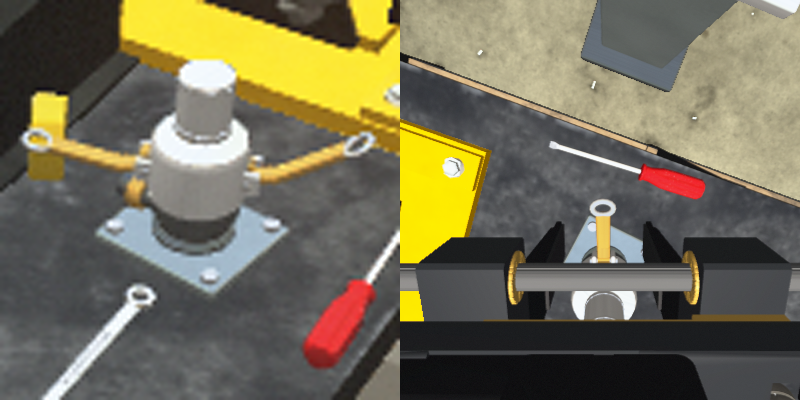

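```bash
python3 - <<'E'
from h import *
q=env.read_camera('scene')
u=np.array([-.94,-.341,0]);z=np.array([0,0,1])
for e in range(0,60,5):
    c,s=np.cos(np.radians(e)),np.sin(np.radians(e))
    X=np.array([545.6,50,74])+u*40+90*(c*u+s*z)+9*(s*u-c*z)
    print(e,proj(q,X).round(1),X.round())
E
```

```text
0 [420.9 169. ] [423.   6.  65.]
5 [421.4 167. ] [423.   6.  73.]
10 [421.7 165. ] [423.   6.  81.]
15 [421.8 163. ] [424.   6.  89.]
20 [421.6 160.9] [426.   6.  96.]
25 [421.2 158.9] [428.   7. 104.]
30 [420.6 156.8] [431.   8. 111.]
35 [419.7 154.8] [434.   9. 118.]
40 [418.7 152.9] [438.  11. 125.]
45 [417.4 151. ] [442.  12. 131.]
50 [415.9 149.2] [447.  14. 137.]
55 [414.3 147.4] [453.  16. 143.]
```

Emit:
carry_out(series=[[-0.01,-0.0035,0,0,0,0],[0,0,-0.045,0,0,0],[0,0,-0.04,0,0,0],[0,0,-0.03,0,0,0],[0,0,-0.02,0,0,0],[0,0,0,0,0,0],[0,0,0,0,0,0]], fingers=0)

```text
t: 17.95
eef_pos: [409.0, -0.1, 109.8]
tcp_rot: [3.141, -0.001, -2.794]
ft_force: [0.9, 0.5, 0.4]
opening: 0.015
```

```bash
python3 - <<'E'
from h import *
p,W,s=wrist('w10');print(s['eef_pos'],s['tcp_rot'],s['ft_force'],s['opening'],s['joints'])
q=env.read_camera('scene')
a=cv2.resize(q['color'][120:220,330:430,::-1],None,fx=4,fy=4,interpolation=cv2.INTER_CUBIC)
cv2.imwrite('pics/s10.png',np.hstack([a,p['color'][:,120:520,::-1]]))
E
```

```text
[ 4.08972564e+02 -6.61620155e-02  1.09821806e+02] [ 3.14110981e+00 -7.24034408e-04 -2.79425202e+00] [0.91324661 0.48281389 0.40346535] 0.015321766809119551 [-1.62048978e-01  3.61983076e-01  2.18081458e+00  1.21327203e-04
  5.99662570e-01 -2.08028595e+00]
```

View pics/s10.png

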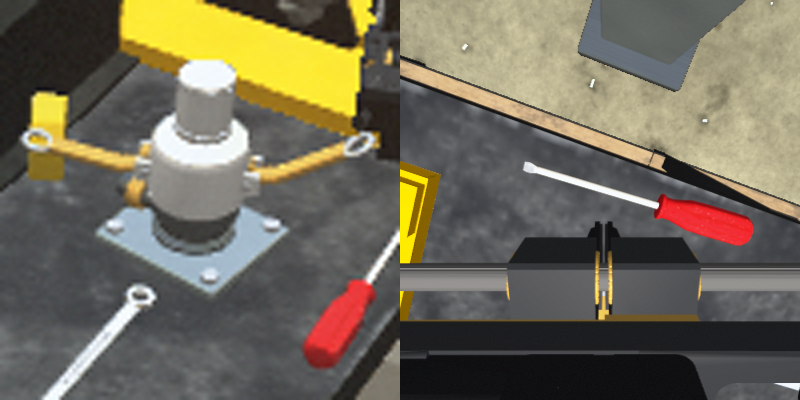

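Emit:
carry_out(series=[[0.0066,0.0024,0.01,0,0,0],[0.0083,0.003,0.0115,0,0,0],[0.0096,0.0035,0.0107,0,0,0],[0,0,0,0,0,0]])

```text
t: 18.45
eef_pos: [434.8, 9.0, 144.0]
tcp_rot: [-3.14, 0.004, -2.794]
ft_force: [0.2, -0.1, -0.5]
opening: 0.006
```

```bash
python3 - <<'E'
from h import *
q=env.read_camera('scene')
a=cv2.resize(q['color'][100:220,330:450,::-1],None,fx=4,fy=4,interpolation=cv2.INTER_CUBIC)
cv2.imwrite('pics/s11.png',a)
E
```

```text
(no output)
```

View pics/s11.png

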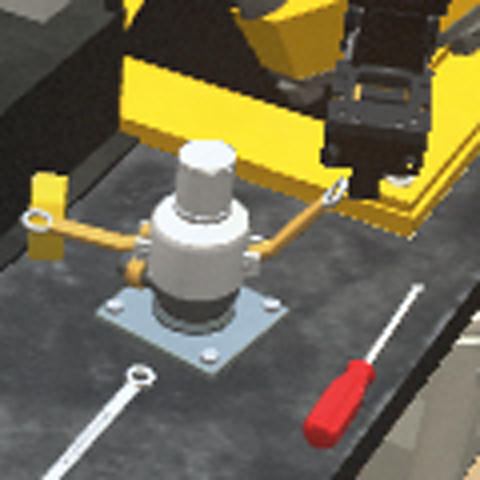

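Emit:
carry_out(series=[[0.011,0.004,0.006,0,0,0],[0.0119,0.0043,0.006,0,0,0],[0.0128,0.0046,0.003,0,0,0],[0.012,0.0044,0,0,0,0],[0,0,0,0,0,0]])

```text
t: 19.0
eef_pos: [482.1, 26.4, 156.8]
tcp_rot: [-3.141, 0.001, -2.794]
ft_force: [-0.1, 0.3, -0.1]
opening: 0.001
```

Emit:
carry_out(series=[[0.004,0.0014,0,0,0,0],[0.003,0.001,0,0,0,0],[0,0,0,0,0,0]])

```text
t: 19.3
eef_pos: [487.2, 28.4, 156.6]
tcp_rot: [3.141, -0.002, -2.794]
ft_force: [-4.0, -1.5, 3.3]
opening: 0.005
```

```bash
python3 - <<'E'
from h import *
s=env.state();d=s['eef_pos'][:2]-[545.6,50];print('rad',np.hypot(*d))
q=env.read_camera('scene')
a=cv2.resize(q['color'][100:220,330:450,::-1],None,fx=4,fy=4,interpolation=cv2.INTER_CUBIC)
cv2.imwrite('pics/s12.png',a)
E
```

```text
rad 62.2248253714633
```

View pics/s12.png

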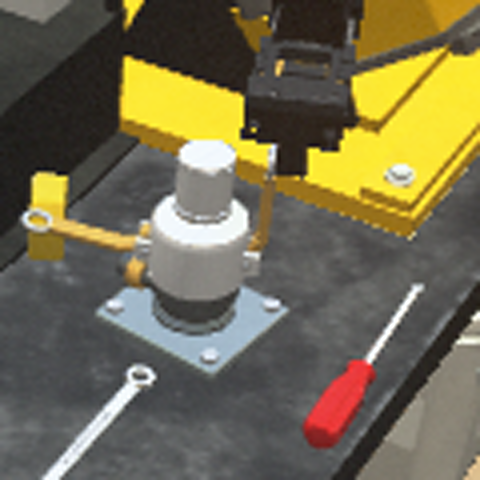

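Emit:
carry_out(series=[[0.003,0.001,0,0,0,0],[0.002,0.0007,0,0,0,0],[0,0,0,0,0,0],[0,0,0,0,0,0],[0,0,0,0,0,0]])

```text
t: 19.85
eef_pos: [489.7, 29.6, 156.9]
tcp_rot: [3.14, -0.007, -2.794]
ft_force: [-19.5, -8.1, 17.7]
opening: 0.004
```

Emit:
carry_out(series=[[-0.015,-0.0055,0.01,0,0,0],[-0.015,-0.0055,0.04,0,0,0],[0,0,0.045,0,0,0],[0,0,0.045,0,0,0],[0,0,0,0,0,0]])

```text
t: 20.35
eef_pos: [464.8, 19.0, 302.0]
tcp_rot: [-3.138, 0.008, -2.794]
ft_force: [0.7, -0.1, 1.0]
opening: 0.007
```

```bash
python3 - <<'E'
from h import *
q=env.read_camera('scene');p,W,s=wrist('w13');np.save('W13.npy',W);print(s['eef_pos'])
a=cv2.resize(q['color'][20:220,260:460,::-1],None,fx=3,fy=3,interpolation=cv2.INTER_CUBIC)
cv2.imwrite('pics/s13.png',cv2.convertScaleAbs(a,alpha=1.5,beta=30))
for X in [(711,50,0),(711,50,110),(711,100,110),(711,0,110),(711,50,250)]: print(X,((proj(q,X)-[260,20])*3).round())
E
```

```text
[463.89212533  19.14957646 299.14475338]
(711, 50, 0) [228. 426.]
(711, 50, 110) [230. 346.]
(711, 100, 110) [205. 368.]
(711, 0, 110) [254. 325.]
(711, 50, 250) [232. 232.]
```

View pics/s13.png

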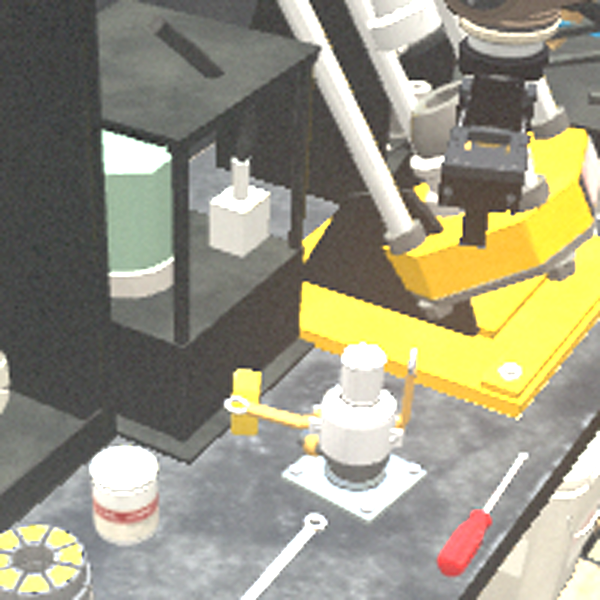

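View pics/w13.png

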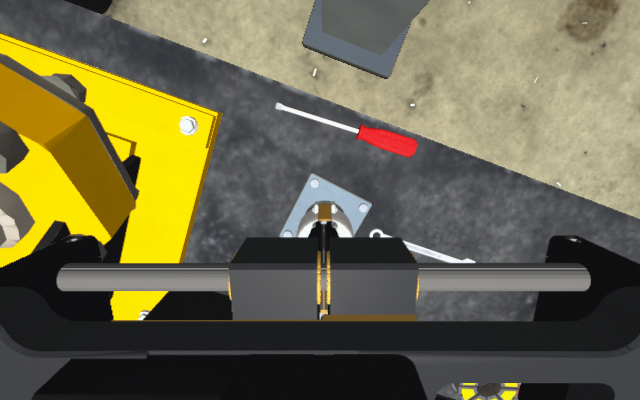

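Emit:
carry_out(series=[[0.0443,0.0164,0,0,0,0],[0.0443,0.0164,0,0,0,0],[0.0443,0.0164,0,0,0,0],[0.0443,0.0164,-0.03,0,0,0],[0,0,-0.05,0,0,0],[0,0,-0.05,0,0,0],[0,0,0,0,0,0],[0,0,0,0,0,0]], fingers=0.5)

```text
t: 21.25
eef_pos: [635.5, 83.0, 169.7]
tcp_rot: [3.141, -0.002, -2.794]
ft_force: [0.3, -1.3, 0.3]
opening: 0.498
```

```bash
python3 - <<'E'
from h import *
p,W,s=wrist('w14');print(s['eef_pos'],s['tcp_rot'],s['ft_force'],s['opening'])
q=env.read_camera('scene')
a=cv2.resize(q['color'][80:210,310:440,::-1],None,fx=4,fy=4,interpolation=cv2.INTER_CUBIC)
cv2.imwrite('pics/s14.png',a)
E
```

```text
[635.52426579  83.04511591 169.67544424] [ 3.14077339e+00 -2.17661594e-03 -2.79443362e+00] [ 0.31596911 -1.30310971  0.32380333] 0.4978045219099976
```

View pics/s14.png

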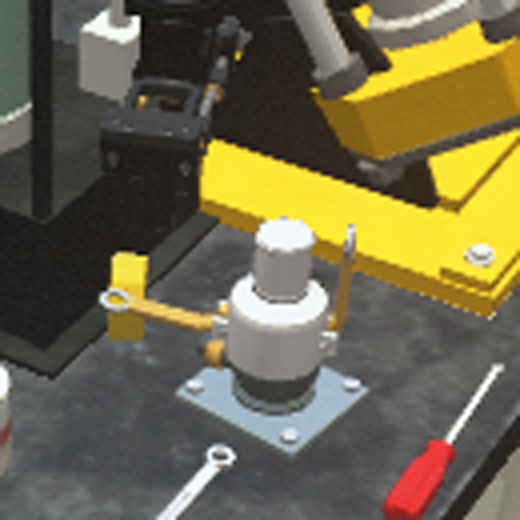

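Emit:
carry_out(series=[[0.003,0.001,-0.04,0,0,0],[0,0,-0.04,0,0,0],[0,0,-0.02,0,0,0],[0,0,0,0,0,0]])

```text
t: 21.75
eef_pos: [638.5, 84.0, 69.7]
tcp_rot: [3.141, -0.001, -2.795]
ft_force: [0.5, -0.3, -0.0]
opening: 0.496
```

Emit:
carry_out(series=[[0,0,0,0,0,0],[0,0,0,0,0,0],[0,0,0,0,0,0],[0,0,0,0,0,0],[0,0,0,0,0,0],[0,0,0,0,0,0]], fingers=0)

```text
t: 22.35
eef_pos: [638.9, 84.2, 70.4]
tcp_rot: [-3.141, 0.001, -2.794]
ft_force: [1.1, -0.0, 2.7]
opening: 0.165
```

Emit:
carry_out(series=[[-0.0023,-0.0008,0.0084,0,0,0],[-0.0033,-0.0012,0.008,0,0,0],[-0.0043,-0.0016,0.0074,0,0,0],[0,0,0,0,0,0]])

```text
t: 22.75
eef_pos: [629.1, 80.5, 95.3]
tcp_rot: [-3.141, 0.002, -2.795]
ft_force: [3.4, 0.1, -1.7]
opening: 0.162
```

Emit:
carry_out(series=[[-0.0047,-0.0017,0.0062,0,0,0],[-0.0053,-0.0019,0.0053,0,0,0],[0,0,0,0,0,0]])

```text
t: 23.05
eef_pos: [620.2, 77.1, 107.0]
tcp_rot: [-3.14, 0.005, -2.795]
ft_force: [7.7, 2.7, 1.9]
opening: 0.159
```

Emit:
carry_out(series=[[0,0,0,0,0,0],[0,0,0,0,0,0],[0,0,0,0,0,0],[0,0,0,0,0,0]], fingers=0.5)

```text
t: 23.45
eef_pos: [618.4, 76.9, 105.1]
tcp_rot: [3.141, -0.001, -2.794]
ft_force: [0.3, 0.3, -0.8]
opening: 0.444
```

Emit:
carry_out(series=[[0,0,0.04,0,0,0],[0,0,0.05,0,0,0],[0,0,0.05,0,0,0],[0.025,0.009,0,0,0,-7],[0.025,0.009,0,0,0,-7],[0,0,0,0,0,-6],[0,0,0,0,0,0]], fingers=0)

```text
t: 24.15
eef_pos: [668.7, 95.1, 244.6]
tcp_rot: [-3.142, -0.001, 3.139]
ft_force: [-0.4, 0.4, 0.0]
opening: 0.009
```

```bash
python3 - <<'E'
from h import *
s=env.state();print(s['eef_pos'],s['tcp_rot'],s['ft_force'],s['opening'])
q=env.read_camera('scene')
a=cv2.resize(q['color'][80:210,310:440,::-1],None,fx=4,fy=4,interpolation=cv2.INTER_CUBIC)
cv2.imwrite('pics/s15.png',a)
u=np.array([.94,.341,0]);z=np.array([0,0,1])
for e in range(20,90,10):
    c,s=np.cos(np.radians(e)),np.sin(np.radians(e))
    X=np.array([545.6,50,74])+u*40+90*(c*u+s*z)+9*(s*u-c*z)
    print(e,((proj(q,X)-[310,80])*4).round(1),X.round())
E
```

```text
[668.72086575  95.08508665 244.6221829 ] [-3.14158553e+00 -1.20979660e-03  3.13854542e+00] [-0.44941328  0.35017169  0.03678469] 0.009142647889444562
20 [124.4 278.9] [666.  94.  96.]
30 [131.2 264.6] [661.  92. 111.]
40 [141.2 251.6] [653.  89. 125.]
50 [154.1 240.4] [644.  86. 137.]
60 [169.6 231.5] [633.  82. 147.]
70 [187.2 225.1] [620.  77. 155.]
80 [206.4 221.6] [606.  72. 161.]
```

View pics/s15.png

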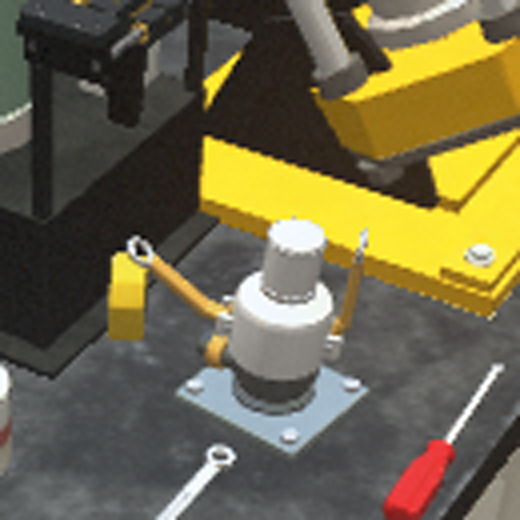

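Emit:
carry_out(series=[[-0.037,-0.0135,0,0,0,0],[-0.037,-0.0135,0,0,0,0],[-0.037,-0.0135,0,0,0,0],[0,0,-0.04,0,0,0],[0,0,-0.025,0,0,0],[0,0,-0.005,0,0,0],[0,0,0,0,0,0],[0,0,0,0,0,0]])

```text
t: 25.0
eef_pos: [558.3, 54.4, 176.4]
tcp_rot: [3.142, 0.001, 3.141]
ft_force: [0.6, 0.0, 0.7]
opening: 0.008
```

Emit:
carry_out(series=[[0,0,-0.003,0,0,0],[0,0,-0.003,0,0,0],[0,0,0,0,0,0]])

```text
t: 25.3
eef_pos: [557.7, 54.5, 169.2]
tcp_rot: [3.142, 0.0, 3.14]
ft_force: [0.2, 0.2, -0.4]
opening: 0.004
```

Emit:
carry_out(series=[[0,0,-0.002,0,0,0],[0,0,-0.002,0,0,0],[0,0,0,0,0,0]])

```text
t: 25.6
eef_pos: [560.0, 54.7, 167.5]
tcp_rot: [3.141, 0.007, 3.14]
ft_force: [3.6, 2.6, 14.0]
opening: 0.006
```

Emit:
carry_out(series=[[0,0,-0.002,0,0,0],[0,0,-0.001,0,0,0],[0,0,0,0,0,0]])

```text
t: 25.9
eef_pos: [561.7, 55.0, 166.7]
tcp_rot: [3.141, 0.012, 3.14]
ft_force: [5.1, 4.9, 30.3]
opening: 0.004
```

Emit:
carry_out(series=[[0,0,-0.001,0,0,0],[0,0,0,0,0,0],[0,0,0,0,0,0],[0,0,0,0,0,0]])

```text
t: 26.3
eef_pos: [562.2, 55.2, 166.4]
tcp_rot: [3.14, 0.014, 3.14]
ft_force: [4.9, 5.4, 37.2]
opening: 0.003
```

```bash
python3 - <<'E'
from h import *
q=env.read_camera('scene')
a=cv2.resize(q['color'][80:210,310:440,::-1],None,fx=4,fy=4,interpolation=cv2.INTER_CUBIC)
cv2.imwrite('pics/s16.png',a)
E
```

```text
(no output)
```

View pics/s16.png

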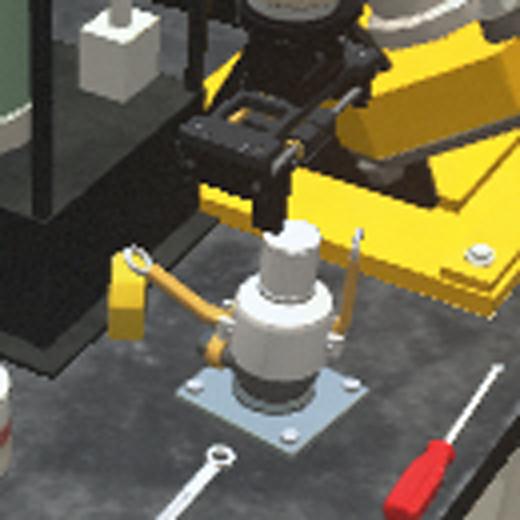

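Emit:
carry_out(series=[[0,0,0.02,0,0,0],[0,0,0.04,0,0,0],[0.04,0.0145,0.02,0,0,0],[0.04,0.0145,0,0,0,0],[0.034,0.012,0,0,0,0],[0,0,0,0,0,0],[0,0,0,0,0,0]])

```text
t: 27.05
eef_pos: [671.6, 95.6, 240.4]
tcp_rot: [-3.142, -0.001, 3.14]
ft_force: [-1.1, -0.1, -0.6]
opening: 0.002
```

```bash
python3 - <<'E'
from h import *
print(env.state()['eef_pos'])
q=env.read_camera('scene');save(q,'s17f')
a=cv2.resize(q['color'][120:200,345:405,::-1],None,fx=6,fy=6,interpolation=cv2.INTER_CUBIC)
b=cv2.resize(cv2.imread('pics/s6.png')[0:480,90:450],None,fx=1,fy=1)
cv2.imwrite('pics/s17.png',np.hstack([b,a]))
E
```

```text
[671.60981916  95.60369694 240.4123485 ]
```

View pics/s17.png

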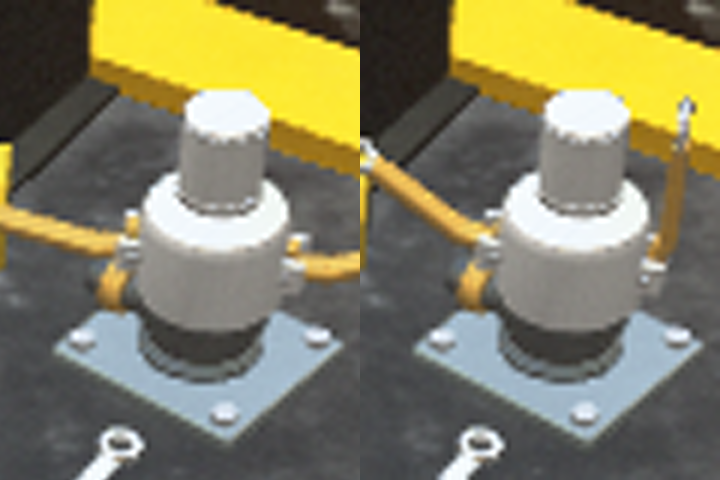

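```bash
python3 - <<'E'
from h import *
q=env.read_camera('scene')
for sg in (-1,1):
  u=sg*np.array([.94,.341,0]);z=np.array([0,0,1])
  for e in ([70,75,80,85,90,95] if sg<0 else [30,35,40,45,50]):
    c,s=np.cos(np.radians(e)),np.sin(np.radians(e))
    X=np.array([545.6,50,74])+u*40+90*(c*u+s*z)+9*(s*u-c*z)
    print(sg,e,proj(q,X).round(1))
c=cv2.imread('pics/s17f.png');cv2.imwrite('pics/z17.png',cv2.resize(c[120:180,330:410],None,fx=9,fy=9,interpolation=cv2.INTER_CUBIC))
for k in ['coupling','cam_arm_a','cam_arm_a_grip','coupling_shank']:
    print(k,[(np.round(r['point']).tolist(),round(r['score'],2)) for r in env.search_frame(k,q)][:3])
E
```

```text
-1 70 [408.3 143.1]
-1 75 [406.  141.9]
-1 80 [403.6 140.9]
-1 85 [401.1 140.1]
-1 90 [398.6 139.4]
-1 95 [396. 139.]
1 30 [342.8 146.1]
1 35 [344.  144.5]
1 40 [345.3 142.9]
1 45 [346.8 141.4]
1 50 [348.5 140.1]
coupling [([538.0, 67.0, 106.0], 0.71), ([532.0, 75.0, 7.0], 0.6)]
cam_arm_a [([628.0, 82.0, 101.0], 0.67), ([494.0, 41.0, 133.0], 0.66)]
cam_arm_a_grip [([500.0, 35.0, 132.0], 0.41)]
coupling_shank [([536.0, 70.0, 110.0], 0.92)]
```

View pics/z17.png

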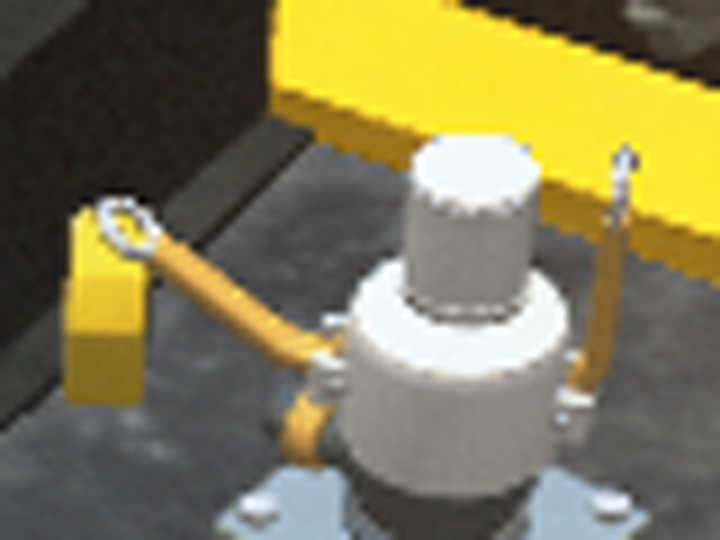

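```bash
python3 - <<'E'
from h import *
q=env.read_camera('scene');w=env.read_camera('wrist');W=np.load('W1.npy')
for v in (55.5,40): print(v,[atz(w,310,v,z,W).round() for z in (0,10,20)])
c=cv2.imread('pics/s17f.png')[100:190,300:400];c=cv2.convertScaleAbs(c,alpha=2.5,beta=20);a=cv2.resize(c,None,fx=6.5,fy=6.5,interpolation=cv2.INTER_CUBIC)
for x,col in ((711,(0,255,0)),(737,(0,0,255))):
    P=[tuple(int(t) for t in (proj(q,[x,y,0 if x<720 else 10])-[300,100])*6.5) for y in (0,130)];cv2.line(a,*P,col,1)
cv2.imwrite('pics/z18.png',a)
E
```

```text
55.5 [array([711.,  81.,   0.]), array([709.,  81.,  10.]), array([707.,  80.,  20.])]
40 [array([735.,  81.,   0.]), array([732.,  81.,  10.]), array([730.,  80.,  20.])]
```

View pics/z18.png

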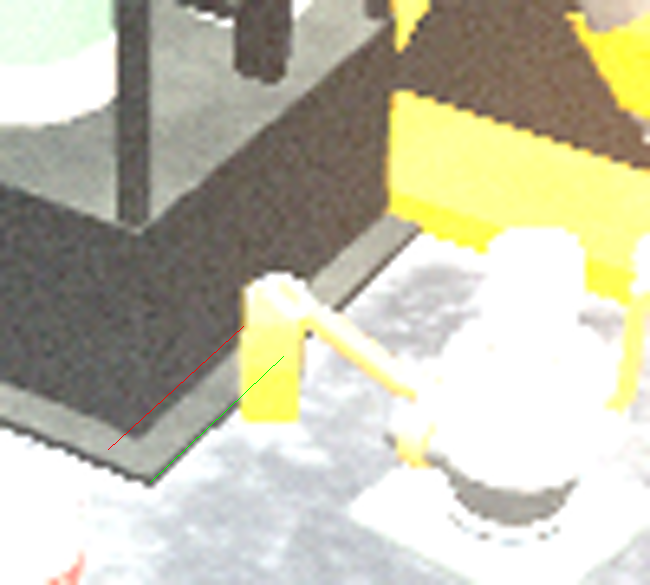

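Emit:
carry_out(series=[[0.013,0.005,0,0,-8,0],[0,0,-0.04,0,0,0],[0,0,-0.04,0,0,0],[0,0,-0.03,0,0,0],[0,0,-0.02,0,0,0],[0,0,0,0,0,0],[0,0,0,0,0,0]])

```text
t: 28.15
eef_pos: [685.0, 100.4, 111.9]
tcp_rot: [3.141, 0.14, 3.14]
ft_force: [-0.4, 0.6, 0.7]
opening: 0.007
```

```bash
python3 - <<'E'
from h import *
print(env.state()['eef_pos'],env.state()['ft_force'])
q=env.read_camera('scene')
cv2.imwrite('pics/s19.png',cv2.resize(q['color'][70:200,300:430,::-1],None,fx=4.5,fy=4.5,interpolation=cv2.INTER_CUBIC))
E
```

```text
[685.01279045 100.3657656  111.92348823] [-0.35732425  0.64155278  0.69018951]
```

View pics/s19.png

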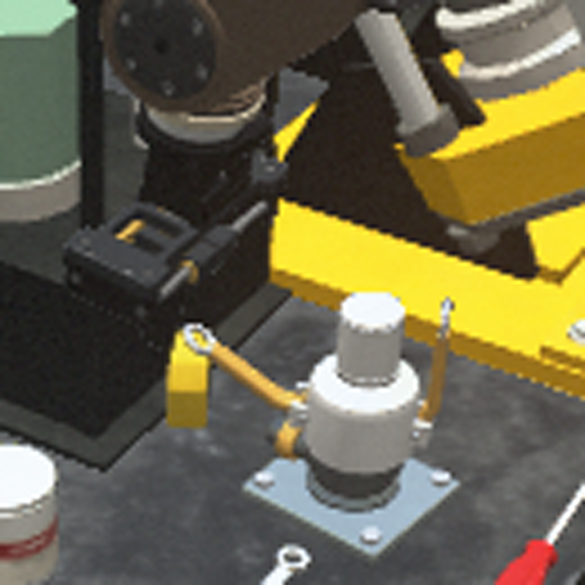

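Emit:
carry_out(series=[[-0.0085,-0.003,0.008,0,0,0],[-0.0083,-0.003,0.0115,0,0,0],[-0.0096,-0.0035,0.0107,0,0,0],[0,0,0,0,0,0]])

```text
t: 28.6
eef_pos: [657.8, 90.5, 144.5]
tcp_rot: [3.141, 0.143, 3.14]
ft_force: [1.3, 0.9, 2.7]
opening: 0.001
```

```bash
python3 - <<'E'
from h import *
print(env.state()['eef_pos'],env.state()['ft_force'])
q=env.read_camera('scene')
cv2.imwrite('pics/s20.png',cv2.resize(q['color'][70:200,300:430,::-1],None,fx=4.5,fy=4.5,interpolation=cv2.INTER_CUBIC))
E
```

```text
[657.83450147  90.50528041 144.49012251] [1.2880337  0.89566697 2.68586335]
```

View pics/s20.png

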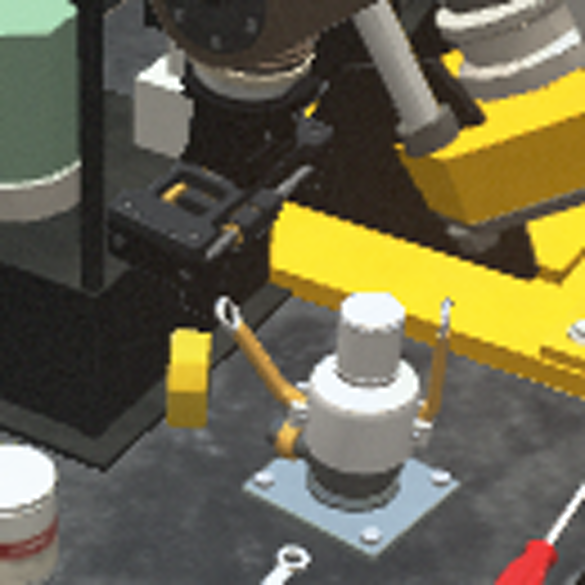

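Emit:
carry_out(series=[[-0.011,-0.004,0.003,0,4,0],[-0.0119,-0.0043,0.005,0,4,0],[-0.0128,-0.0046,0.003,0,0,0],[-0.011,-0.004,0,0,0,0],[0,0,0,0,0,0]])

```text
t: 29.15
eef_pos: [609.9, 73.6, 151.9]
tcp_rot: [-3.141, -0.002, 3.14]
ft_force: [1.0, 0.2, -0.1]
opening: 0.005
```

Emit:
carry_out(series=[[-0.003,-0.0011,0,0,0,0],[0,0,0,0,0,0],[0,0,0,0,0,0]])

```text
t: 29.45
eef_pos: [608.6, 73.0, 152.0]
tcp_rot: [3.142, -0.001, 3.14]
ft_force: [-0.1, -0.2, 0.7]
opening: 0.003
```

```bash
python3 - <<'E'
from h import *
s=env.state();print(s['eef_pos'],s['ft_force'],np.hypot(*(s['eef_pos'][:2]-[545.6,50])))
q=env.read_camera('scene')
cv2.imwrite('pics/s21.png',cv2.resize(q['color'][70:200,300:430,::-1],None,fx=4.5,fy=4.5,interpolation=cv2.INTER_CUBIC))
E
```

```text
[608.61377248  72.96265641 152.03819675] [-0.08970298 -0.1778973   0.68874043] 67.067273028073
```

View pics/s21.png

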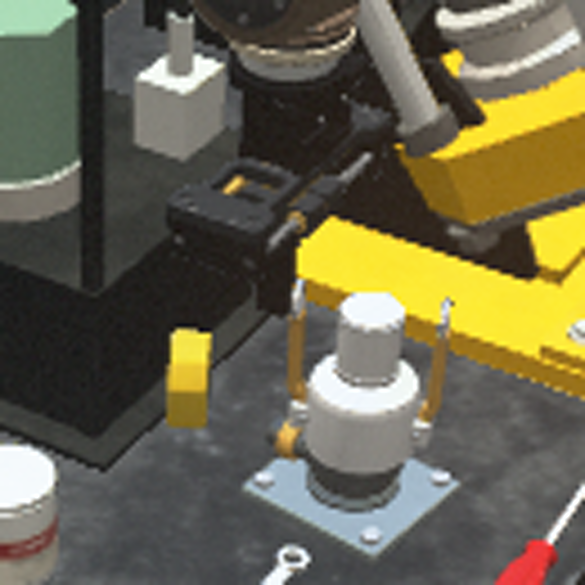

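Arm nearly closed. Pressing the last few millimetres to the stop.

Emit:
carry_out(series=[[-0.003,-0.0011,0,0,0,0],[-0.002,-0.0007,0,0,0,0],[0,0,0,0,0,0],[0,0,0,0,0,0]])

```text
t: 29.9
eef_pos: [604.9, 71.4, 153.2]
tcp_rot: [3.141, 0.004, 3.14]
ft_force: [6.0, 3.1, 1.5]
opening: 0.007
```

Emit:
carry_out(series=[[-0.002,-0.0007,0,0,0,0],[-0.002,-0.0007,0,0,0,0],[0,0,0,0,0,0],[0,0,0,0,0,0]])

```text
t: 30.3
eef_pos: [602.9, 70.2, 154.5]
tcp_rot: [3.14, 0.009, 3.14]
ft_force: [10.9, 4.6, 7.3]
opening: 0.004
```

Emit:
carry_out(series=[[-0.002,-0.0007,0,0,0,0],[-0.002,-0.0007,0,0,0,0],[0,0,0,0,0,0],[0,0,0,0,0,0]])

```text
t: 30.7
eef_pos: [601.0, 69.2, 155.9]
tcp_rot: [3.14, 0.015, 3.139]
ft_force: [17.3, 6.3, 13.4]
opening: 0.001
```

Emit:
carry_out(series=[[0.015,0.0055,0,0,0,0],[0.02,0.007,0.03,0,0,0],[0,0,0.045,0,0,0],[0,0,0.045,0,0,0],[0,0,0,0,0,0],[0,0,0,0,0,0]])

```text
t: 31.3
eef_pos: [630.5, 80.8, 273.0]
tcp_rot: [3.142, 0.001, 3.14]
ft_force: [-0.5, 0.7, -0.4]
opening: 0.001
```

```bash
python3 - <<'E'
from h import *
s=env.state();print(s['eef_pos'],s['ft_force'])
q=env.read_camera('scene')
cv2.imwrite('pics/s22.png',cv2.resize(q['color'][120:190,340:420,::-1],None,fx=9,fy=8.5,interpolation=cv2.INTER_CUBIC))
for sg in (-1,1):
  u=sg*np.array([.94,.341,0]);z=np.array([0,0,1])
  for e in (75,80,85,90,95):
    c,s=np.cos(np.radians(e)),np.sin(np.radians(e))
    X=np.array([545.6,50,74])+u*40+90*(c*u+s*z)+9*(s*u-c*z)
    print(sg,e,((proj(q,X)-[340,120])*[9,8.5]).round(1))
print('top',((proj(q,[545.6,50,166])-[340,120])*[9,8.5]))
E
```

```text
[630.47601303  80.81334604 273.02492002] [-0.46088952  0.69909002 -0.35020906]
-1 75 [593.8 186.2]
-1 80 [572.3 177.7]
-1 85 [550.  170.6]
-1 90 [527.1 165.1]
-1 95 [503.8 161.2]
1 75 [172.5 133.8]
1 80 [194.4 130.8]
1 85 [216.8 129.4]
1 90 [239.6 129.6]
1 95 [262.5 131.4]
top [382.81410642 142.56467443]
```

View pics/s22.png

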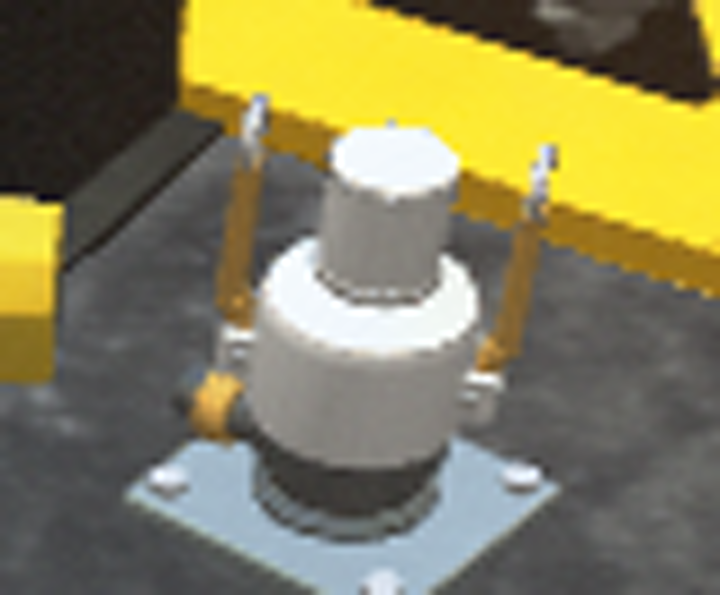

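Emit:
carry_out(series=[[-0.036,-0.013,0,0,0,0],[-0.034,-0.0125,0,0,0,0],[0,0,-0.045,0,0,0],[0,0,-0.04,0,0,0],[0,0,-0.012,0,0,0],[0,0,0,0,0,0],[0,0,0,0,0,0]])

```text
t: 32.05
eef_pos: [561.2, 55.4, 176.2]
tcp_rot: [3.142, 0.0, 3.14]
ft_force: [1.2, 0.6, -0.9]
opening: 0.004
```

Emit:
carry_out(series=[[0,0,-0.004,0,0,0],[0,0,-0.003,0,0,0],[0,0,-0.002,0,0,0],[0,0,0,0,0,0]])

```text
t: 32.45
eef_pos: [561.7, 55.4, 167.5]
tcp_rot: [3.141, 0.003, 3.14]
ft_force: [2.4, 0.5, 4.2]
opening: 0.006
```

Emit:
carry_out(series=[[0,0,-0.002,0,0,0],[0,0,-0.002,0,0,0],[0,0,0,0,0,0],[0,0,0,0,0,0]])

```text
t: 32.85
eef_pos: [563.9, 55.9, 166.3]
tcp_rot: [3.141, 0.01, 3.14]
ft_force: [3.1, 4.0, 25.1]
opening: 0.006
```

Emit:
carry_out(series=[[0,0,0.03,0,0,0],[0,0,0.05,0,0,0],[-0.04,0.03,0.05,0,0,0],[-0.04,0.05,0,0,0,0],[-0.03,0.05,0,0,0,0],[0,0.05,0,0,0,0],[0,0,0,0,0,0],[0,0,0,0,0,0]])

```text
t: 33.65
eef_pos: [475.1, 209.3, 278.0]
tcp_rot: [-3.142, 0.0, -3.141]
ft_force: [0.2, -0.2, -0.3]
opening: 0.005
```

```bash
python3 - <<'E'
from h import *
s=env.state();print(s['eef_pos'],s['ft_force'])
q=env.read_camera('scene');t=env.read_camera('top')
a=cv2.resize(q['color'][120:190,340:420,::-1],None,fx=9,fy=8.5,interpolation=cv2.INTER_CUBIC);cv2.imwrite('pics/s23.png',a)
cv2.imwrite('pics/t23.png',cv2.resize(t['color'][130:290,200:480,::-1],None,fx=2.8,fy=2.8,interpolation=cv2.INTER_CUBIC))
E
```

```text
[475.11351324 209.25872763 277.98748554] [ 0.21577163 -0.19199447 -0.26235838]
```

View pics/s23.png

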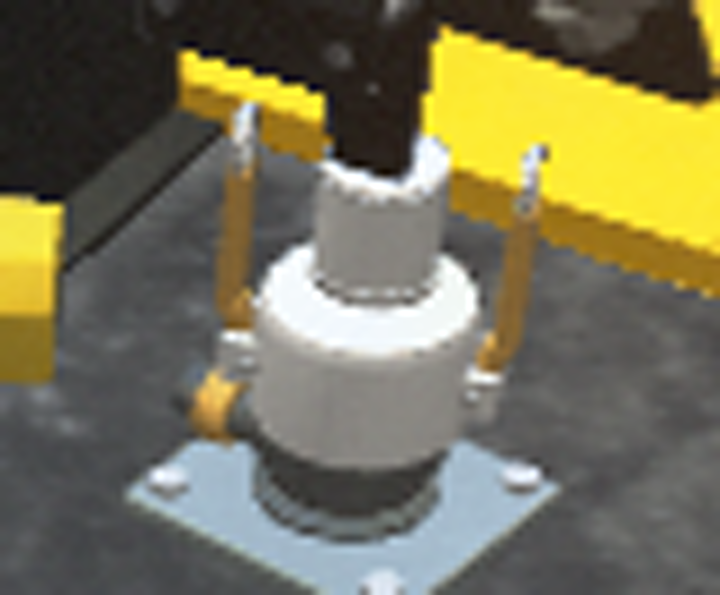

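View pics/t23.png

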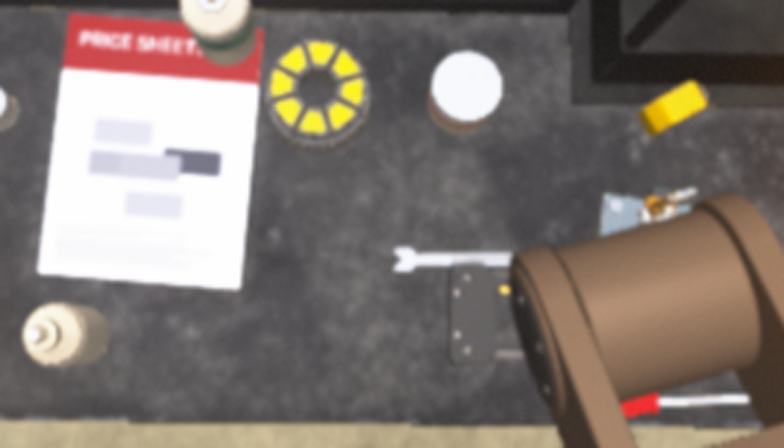

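```bash
python3 -c "
from cell import env
print(env.job_done())"
```

```text
the job is handed in; nothing more can be done
None
```

The coupling is on the adaptor, pushed home and locked with both arms up, and I handed the job in at about 34 s of the 72 s allowed. The hand-in reports no verdict, so the result below rests on my own checks.

**What I did**
- I picked the coupling by its shank and turned it so its arms pointed roughly toward and away from the robot.
- I pushed it down until the force rose to about 38 N at a firm stop. That was at the height expected for home.
- I half-raised each arm with the gripper, then pushed it shut with the closed fingertips: the arm nearer the robot first, then the far one.

**Last checks**
- **Position:** in the last scene picture the coupling looks upright and matches the picture taken when it was first home. I judged the final valve position from force and height, not from a direct view.
- **Arms:** both look within a few degrees of upright by projecting their expected positions into the picture.
- **Bystanders:** the bottle and tin stand. The spanner end that shows has not visibly moved; the robot hid the rest in the last top view.
- **Contact:** the robot touches nothing, and the wrist force reads about zero.

**What went wrong on the way**
- **Tilting:** the coupling leaned slightly toward the robot twice, when I lifted the far arm and again when I closed it. Both times I pressed it upright with 25 to 37 N on top of the shank.
- **Arm angle:** the arms started about 20° above level, not level as described, so I recalculated the lift from the pictures.
- **Near-arm load:** raising that arm peaked at about 38 N down plus 28 N sideways at the wrist, well under the 120 N wrist limit.

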